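# Press the pivot pin out of a door hinge with a cranked drift

### The job

Take the orange-handled drift from its wooden stand and use its rod to press the brass pivot pin down through the bore of the steel hinge block, until the pin comes out underneath and drops into the blue tray. The rod is cranked off the handle's axis to an unknown side, so feel for the bore gently, without leaning hard on the hinge or the jig. Then stand the drift upright back in its stand, and leave the handles, knobs and screwdriver on the table where they are.

Things in the scene. Friction and masses are not known exactly. Their poses are not given: they have to be found in the camera images.
- drift: Drift, 150 g. Origin: centre of the underside of its 40 mm flange (6 mm thick), z up. Orange handle 26 mm diameter from 6 to 72 mm above. Below: an 8 mm crank, then a 7 mm rod, parallel to the handle, tip 70 mm below the origin, its axis 7 mm off the handle's; the side is fixed but differs each time and is NOT given by this attitude. The rod is sprung: it gives upwards 1 mm per 4 N (after 2 N), 6 mm at most.
- socket (a point): Centre of the mouth of the hole (28 mm diameter, 74 mm deep) in the top of the fixed dark wooden stand (72 x 72 mm, 78 mm tall). The drift stands in it at the start, its flange on the stand's top, so its origin then lies at this point, within 1.5 mm.
- bore (a point): Centre of the bore's mouth in the top face (46 x 46 mm) of the fixed steel hinge block, 99 mm above the table, z up. Bore 12 mm diameter, 1 mm chamfer, straight down through the 36 mm block, then a 24 mm hole in the 8 mm bridge plate, then open down to the tray. Two sprung pads 16 to 34 mm below the mouth grip the pin and stay 10.4 mm apart when it has gone. Nothing on the jig is higher.
- pin: Brass pivot pin, 11 mm diameter, 24 mm long, 20 g; origin at its centre, z along it. At the start it is gripped upright in the bore, its upper end 4 to 8 mm below the mouth. It slides with about 5 to 12 N of steady friction, and drops freely by the time its upper end is 34 mm below the mouth.
- tray (a point): Centre of the inner floor of the blue catch tray under the bridge plate: inside 84 x 88 mm, walls 16 mm, open above, straight below the bore, 10 mm above the table.
- lever_black: Bystander to leave alone: dark door lever handle lying on its 52 mm round rose, lever arm 120 mm, 51 mm tall. Origin at the middle of its foot.
- lever_brass: Bystander to leave alone: brass door lever handle on its 52 mm round rose, lever arm 120 mm, 51 mm tall. Origin at the middle of its foot.
- pull_bar: Bystander to leave alone: steel furniture pull bar 160 mm long, lying flat, 14 mm tall.
- knob_steel: Bystander to leave alone: small silver drawer knob, 32 mm wide, 29 mm tall. Origin at the middle of its foot.
- knob_brass: Bystander to leave alone: small brass drawer knob, 36 mm wide, 31 mm tall. Origin at the middle of its foot.
- screwdriver: Bystander to leave alone: green-handled screwdriver lying on the table.

How it is judged:
By the outcome, as a careful person would: the job done as asked, in the order asked, and still so for the second after the job is handed in, with the robot touching nothing.
It also fails if it takes over 70 s, if anything falls off the work surface, if the arm or the gripper's body presses on something with over 40 N, if the wrist force passes 120 N, or if a joint passes its speed limit or range.

### The arm

A 6-joint arm with a two-finger parallel gripper is mounted at the origin on the work surface. World frame = base frame: x ahead of the robot, y to its left, z up, the work surface at z = 0. Lengths are in m, angles in rad, forces in N, time in s.
With the tool pointing down it reaches from about 0.35 to 0.8 m from the base axis. Payload 7.3 kg.
Tool frame: the origin (TCP) lies between the finger pads; the fingertips stand 17 mm ahead of it and the grasp point (between the pads) lies 2 mm behind it; z points along the fingers, y is the direction in which the jaws open and shut (so a half turn about z gives the same grasp; the last joint's range is limited). The gripper opens to 85 mm and grips with 20 to 120 N. Pads are 22 mm wide; open, the fingers measure 114 mm over their backs; the gripper's body (76 mm by 85 mm) begins 54 mm behind the grasp point. The pads swing forward as they close: fully open they stand 13 mm farther back than shut.
Start: joints at [1.197, 0.342, 1.524, -0, 1.275, -0.146], TCP at [0.119, 0.511, 0.248] pointing down, gripper open.
Joint ranges: [-2.53, 2.53], [-0.77, 2.02], [0.04, 2.7], [-1, 4.14], [0.28, 2.66], [-3.11, 3.11]. Speed limits (rad/s): [2.57, 2.57, 3.14, 3.14, 3.14, 3.14].

### API

Orientations are given as a unit quaternion [x, y, z, w].
In Python, from rig import state, snapshot, camera_info, order gives the robot as it stands.
- The arm moves only by the tool jog_arm, never from a script. Its arguments are lists of equal length, an entry for each row: "rotation": the turn, a rotation vector about the tool's x, y, z in rad, a list of three; "offset": the shift along the tool's x, y, z in m, a list of three; "jaw": the opening, from -1 (shut) to 1 (fully open), so that 0 is half open. In form: {"rotation": [[rx, ry, rz], ...], "offset": [[x, y, z], ...], "jaw": [jaw, ...]}. A call has 1 to 8 rows; each row is the pose to reach, as a shift and turn from the pose commanded when the call began, along the tool's axes at that moment; what a row does not reach only later rows make up. A row lasts 1/8 s, in which the tool goes at most 62.5 mm and 10.7 degrees, less where a joint would pass 70% of its speed; a pose out of reach is approached as far as the arm can. A call with a gripper value outside its range is refused whole. The fingers move at their own pace and stop on an object; the grip force is fixed at half the most. Time passes only in rows, so rows that repeat a pose let the fingers close. It gives the time, the measured TCP pose, the force and the opening at its end, in the units of the state.
- state(): the state, without advancing time (a new reading comes with each control period).
- snapshot(name): name is "scene" or "top" or "wrist"; returns (picture, depth): 480x640x3 uint8, red, green, blue; 480x640 float32, m along the optical axis (not along the pixel's ray), 0 where there is no reading.
- camera_info(name): a dict with "camera_matrix" (3x3 intrinsics, pixels), "k1" (the pictures are not rectified: a ray, as slopes to the right and down, at radius r is drawn at 1 + k1 r^2 times it, then the intrinsics apply), "R" (3x3) and "t" (3): a world point X has camera coordinates R X + t; the wrist camera has in their place "T_tool_cam" (4x4, takes a point from camera to tool coordinates, whose origin is the TCP and whose axes are the flange's). Camera axes: x right, y down, z forward; pixel columns grow to the right and rows downward; lengths in m; the calibration is good to about 2 mm. A picture is of the moment at which its call begins: read the wrist's pose just before it. camera_info takes no time and is no camera call.
- order.close_job(): hands the job in, once; it reports no verdict.
The state is a dict: "time": time; "qpos": joint angles; "qvel": joint speeds; "effort": joint torques, N m; "position": TCP position; "orientation": TCP orientation; "contact_force": force on the tool from outside, world axes, zero at the start; "moment": the same for the moment, N m; "opening": opening from 0.0 (shut) to 1.0 (fully open).
Only numpy, scipy, OpenCV 4.12 (cv2) and the standard library are available. Lean on these libraries where they do the work, as an engineer would, in place of code of your own. Each camera call takes 0.05 s, during which the arm holds its last target.

## Working session

There is one attempt and no reset: what is moved stays moved. The work goes in short steps, Python scripts to look and compute and a tool call to move; the robot and the scene stay as the last step left them, time stands still between calls to the robot, and variables do not carry over. Pictures are saved under pics/ and viewed, and the job is handed in when it is done.

Besides the shell and the picture viewer there is one more tool, called after "Call:" in YAML: its name, and indented under it one key for each argument. jog_arm: Moves the arm, as the interface text tells. Its arguments: {"type":"object","properties":{"rotation":{"type":"array"},"offset":{"type":"array"},"jaw":{"type":"array"}},"required":["rotation","offset","jaw"]}

```bash
ls; mkdir -p pics
python3 - <<'E'
from rig import state, snapshot, camera_info
import cv2, json
s=state(); print(s)
for n in("scene","top"):
    p,d=snapshot(n); cv2.imwrite(f"pics/{n}0.png",p[:,:,::-1]); import numpy as np; np.savez(f"pics/{n}0.npz",p=p,d=d)
    print(n,camera_info(n))
print(camera_info("wrist"))
E
```

```text
pics
{'time': 0.0, 'qpos': array([ 1.19699249e+00,  3.42702508e-01,  1.52498623e+00,  1.86972181e-05,
        1.27537871e+00, -1.46011945e-01]), 'qvel': array([ 0.00035255,  0.00041069, -0.0001548 , -0.0001058 , -0.00174614,
        0.00019579]), 'effort': array([-7.41125655e-05, -4.33680224e+01, -2.46005452e+01,  4.19481512e-05,
        7.91231840e-03,  3.18322827e-05]), 'position': array([0.11840748, 0.51110899, 0.24764717]), 'orientation': array([ 1.13652537e-01,  9.93520285e-01, -7.10331983e-04, -1.98145931e-04]), 'contact_force': array([-0.164461  , -0.23216372, -1.30424435]), 'moment': array([-0.00228003, -0.02029711, -0.00839088]), 'opening': 1.001640184080892}
scene {'camera_matrix': array([[445.95570296,   0.        , 323.87228832],
       [  0.        , 445.95570296, 236.73438637],
       [  0.        ,   0.        ,   1.        ]]), 'k1': -0.09707801016218302, 'R': array([[ 0.7974301 ,  0.60319654, -0.01609871],
       [ 0.43989913, -0.59939773, -0.66873845],
       [-0.41303025,  0.52619036, -0.74332343]]), 't': array([-0.46210191, -0.1933556 ,  1.1852735 ])}
top {'camera
[... 290 characters left out ...]
1227e-04, -9.00341208e-02],
       [ 9.00380876e-02, -1.15969981e-02, -9.95870801e-01]]), 't': array([-0.01377061,  0.58496178,  0.9158217 ])}
{'camera_matrix': array([[364.03019527,   0.        , 318.48245913],
       [  0.        , 364.03019527, 249.27523141],
       [  0.        ,   0.        ,   1.        ]]), 'k1': -0.013819813605137126, 'T_tool_cam': array([[-1.00522010e-03, -9.46535285e-01, -3.22598735e-01,
         8.22960581e-02],
       [ 9.99999418e-01, -8.24775524e-04, -6.96036140e-04,
        -1.10118309e-03],
       [ 3.92751225e-04, -3.22599247e-01,  9.46535563e-01,
        -1.25954862e-01],
       [ 0.00000000e+00,  0.00000000e+00,  0.00000000e+00,
         1.00000000e+00]])}
```

View pics/scene0.png

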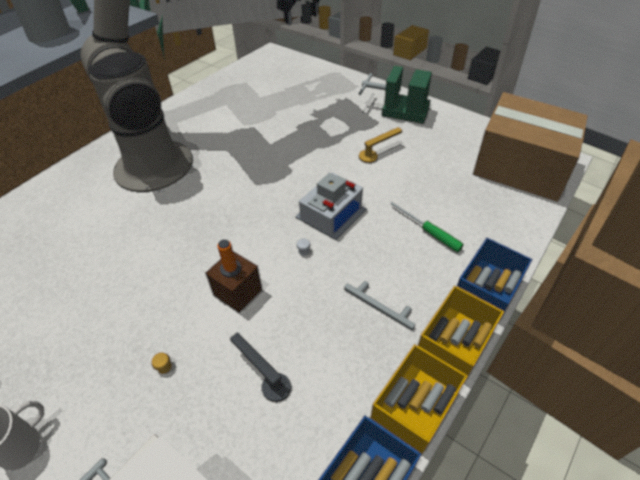

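View pics/top0.png

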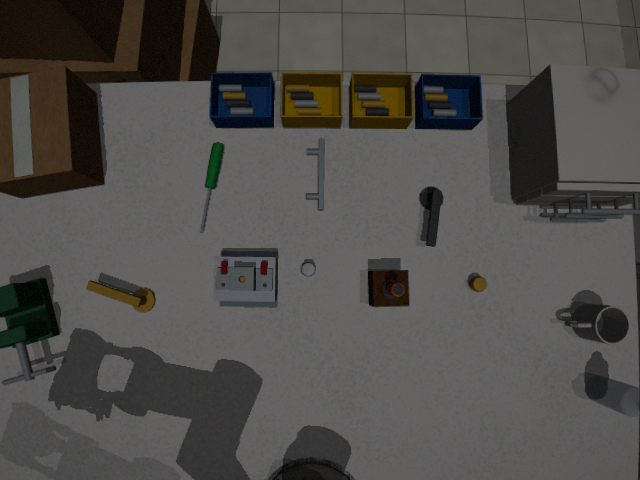

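The top view shows the stand at about (389,288) with the orange handle top near (397,290). The jig is at (246,277), with the brass pin visible at (241,279). Next I'll measure these.

```bash
cat > h.py <<'E'
import numpy as np, cv2
from rig import state, snapshot, camera_info
from scipy.spatial.transform import Rotation as Ro
def cam(n,s=None):
    c=camera_info(n); K=c["camera_matrix"]; D=np.array([c["k1"],0,0,0,0.])
    if n=="wrist":
        T=np.eye(4);T[:3,:3]=Ro.from_quat(s["orientation"]).as_matrix();T[:3,3]=s["position"]
        M=T@c["T_tool_cam"]; return K,D,M[:3,:3],M[:3,3]
    return K,D,c["R"].T,-c["R"].T@c["t"]
def ray(C,uv):
    K,D,R,o=C
    x=cv2.undistortPoints(np.array(uv,float).reshape(-1,1,2),K,D).reshape(-1,2)
    return o,np.c_[x,np.ones(len(x))]@R.T
def onz(C,uv,z):
    o,d=ray(C,uv); return o+d*((z-o[2])/d[:,2])[:,None]
def proj(C,X):
    K,D,R,o=C
    r,_=cv2.Rodrigues(R.T); return cv2.projectPoints(np.array(X,float).reshape(-1,3),r,-R.T@o,K,D)[0].reshape(-1,2)
def cloud(C,d,mask=None):
    K,D,R,o=C
    v,u=np.nonzero((d>0)&(mask if mask is not None else True))
    x=cv2.undistortPoints(np.c_[u,v].astype(float).reshape(-1,1,2),K,D).reshape(-1,2)
    return (np.c_[x,np.ones(len(x))]*d[v,u][:,None])@R.T+o,u,v
E
python3 - <<'E'
from h import *
for n in("top","scene"):
    f=np.load(f"pics/{n}0.npz");p,d=f["p"],f["d"];C=cam(n)
    X,u,v=cloud(C,d)
    # things by height near table
    for lab,c0,zlo,zhi in(("standtop",(389,288) if n=="top" else (234,268),.07,.083),("handletop",(389,288)if n=="top" else (225,243),.14,.16),("hinge",(246,277)if n=="top" else (332,190),.092,.105)):
        m=(abs(u-c0[0])<45)&(abs(v-c0[1])<45)&(X[:,2]>zlo)&(X[:,2]<zhi)
        if m.sum()>3: print(n,lab,m.sum(),X[m].mean(0).round(4),X[m].min(0).round(4),X[m].max(0).round(4))
    hsv=cv2.cvtColor(p,cv2.COLOR_RGB2HSV)
    c0=(241,279) if n=="top" else (332,185)
    r=p[c0[1]-40:c0[1]+40,c0[0]-50:c0[0]+50,::-1]
    cv2.imwrite(f"pics/{n}_jig.png",cv2.resize(r,None,fx=7,fy=7,interpolation=cv2.INTER_CUBIC))
    c0=(392,288) if n=="top" else (234,268)
    r=p[c0[1]-40:c0[1]+40,c0[0]-50:c0[0]+50,::-1]
    cv2.imwrite(f"pics/{n}_st.png",cv2.resize(r,None,fx=7,fy=7,interpolation=cv2.INTER_CUBIC))
E
```

```text
top standtop 993 [ 0.4794 -0.1569  0.0779] [ 0.4431 -0.1951  0.0704] [ 0.5152 -0.1226  0.083 ]
top handletop 155 [ 0.4786 -0.1589  0.151 ] [ 0.4659 -0.172   0.1402] [ 0.4901 -0.148   0.1559]
top hinge 566 [0.4983 0.135  0.0986] [0.4759 0.1117 0.092 ] [0.5209 0.1583 0.1031]
scene standtop 922 [ 0.4888 -0.1648  0.0777] [ 0.4435 -0.197   0.07  ] [ 0.5179 -0.1216  0.083 ]
scene handletop 173 [ 0.4829 -0.1623  0.1499] [ 0.4699 -0.1732  0.1403] [ 0.4937 -0.1491  0.1556]
scene hinge 362 [0.4993 0.1326 0.0983] [0.4737 0.1097 0.092 ] [0.5229 0.1608 0.1033]
```

```bash
cat >> h.py <<'E'
def go(target,xang=np.pi):
    """print offset (tool axes) and rotvec to get from measured pose to target, tool down, tool x at angle xang"""
    s=state(); R=Ro.from_quat(s["orientation"]); c,sn=np.cos(xang),np.sin(xang)
    Rt=Ro.from_matrix(np.array([[c,sn,0],[sn,-c,0],[0,0,-1]]))
    print("off",(R.inv().apply(np.array(target)-s["position"])).round(4),"rot",(R.inv()*Rt).as_rotvec().round(4),"pos",s["position"].round(4),"t",round(s["time"],2),"F",s["contact_force"].round(1))
E
python3 -c "
from h import *
go([0.498,0.135,0.24])"
```

```text
off [-0.4547 -0.2807  0.008 ] rot [-0.0013 -0.0004 -0.2279] pos [0.1184 0.5111 0.2477] t 0.1 F [-0.2  0.   0.2]
```

View pics/top_jig.png

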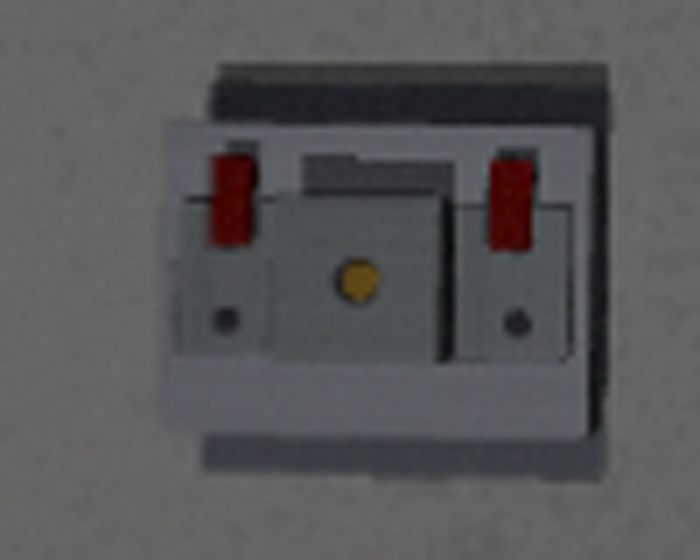

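View pics/top_st.png

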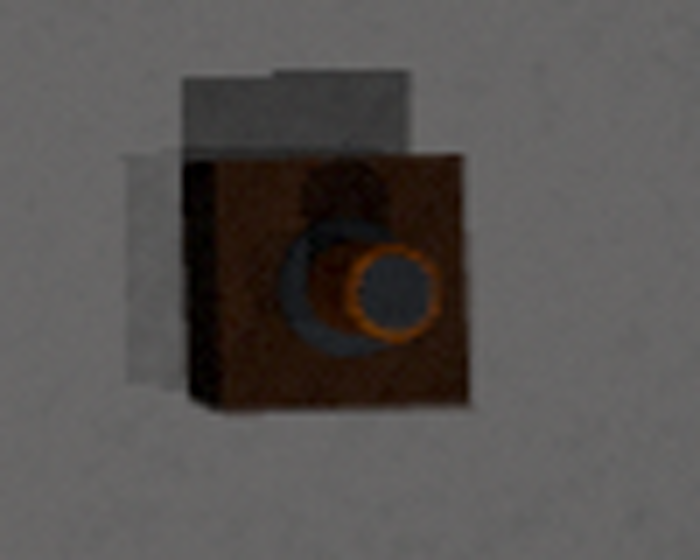

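The top crops show the bore and pin centred in the block's top face, and the drift standing in the centre of the stand. I'll move over the hinge for a closer look.

Call:
jog_arm:
  rotation:
    - [0, 0, -0.12]
    - [0, 0, -0.228]
    - [0, 0, -0.228]
    - [0, 0, -0.228]
    - [0, 0, -0.228]
    - [0, 0, -0.228]
    - [0, 0, -0.228]
    - [0, 0, -0.228]
  offset:
    - [-0.05, -0.031, 0.001]
    - [-0.1, -0.062, 0.002]
    - [-0.15, -0.093, 0.003]
    - [-0.2, -0.124, 0.004]
    - [-0.25, -0.155, 0.005]
    - [-0.3, -0.186, 0.006]
    - [-0.36, -0.222, 0.007]
    - [-0.41, -0.253, 0.008]
  jaw: [1, 1, 1, 1, 1, 1, 1, 1]

```text
time: 1.1
position: [0.4592, 0.1734, 0.2402]
orientation: [-0.0, 1.0, 0.0, -0.0]
contact_force: [1.3, 0.9, -0.5]
opening: 0.999
```

```bash
python3 -c "
from h import *
go([0.498,0.135,0.24])"
```

```text
off [-0.0388 -0.0384  0.0002] rot [ 0.0002 -0.0002  0.0001] pos [0.4592 0.1734 0.2402] t 1.1 F [ 1.3  0.9 -0.5]
```

Call:
jog_arm:
  rotation:
    - [0, 0, 0]
    - [0, 0, 0]
    - [0, 0, 0]
  offset:
    - [-0.039, -0.0385, 0]
    - [-0.039, -0.0385, 0]
    - [-0.039, -0.0385, 0]
  jaw: [1, 1, 1]

```text
time: 1.48
position: [0.4965, 0.1367, 0.2398]
orientation: [0.0, 1.0, 0.0, -0.001]
contact_force: [0.1, -0.1, -0.2]
opening: 0.999
```

Run:
```python
from h import *
s=state();p,d=snapshot("wrist");np.savez("pics/w1.npz",p=p,d=d,pos=s["position"],ori=s["orientation"]);cv2.imwrite("pics/w1.png",p[:,:,::-1])
print(s["position"],s["qvel"].round(3),s["qpos"].round(2),s["contact_force"].round(1))
```

```text
[0.49646388 0.13674272 0.23983531] [ 0.028 -0.014  0.009 -0.002 -0.001 -0.001] [ 0.12  0.33  1.56  0.    1.25 -1.45] [ 0.1 -0.1 -0.2]
```

View pics/w1.png

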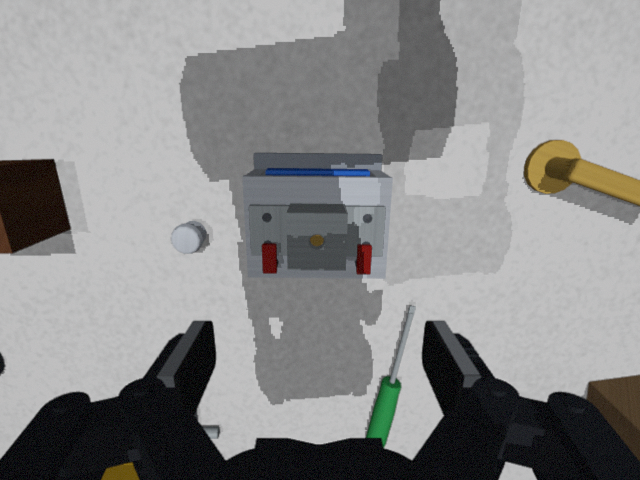

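The wrist view has the hinge block in the middle with the bore and brass pin at about (317,241). I'll measure the bore and the top face edges.

Run:
```python
from h import *
f=np.load("pics/w1.npz");p,d=f["p"],f["d"];C=cam("wrist",dict(position=f["pos"],orientation=f["ori"]))
h=cv2.cvtColor(p,cv2.COLOR_RGB2HSV)
m=np.zeros(d.shape,bool);m[228:254,304:330]=True
b=m&(h[...,1]>90)
v,u=np.nonzero(b);print(len(u),u.mean(),v.mean(),u.min(),u.max(),v.min(),v.max())
for z in(.099,.093):print(onz(C,[(u.mean(),v.mean())],z))
X,uu,vv=cloud(C,d,b);print("pin depth z",np.percentile(X[:,2],[5,50,95]))
X,uu,vv=cloud(C,d);k=(uu>270)&(uu<370)&(vv>190)&(vv<285)&(X[:,2]>.094)&(X[:,2]<.104);print(k.sum(),np.percentile(X[k],[1,50,99],axis=0).round(4))
t=np.zeros(d.shape,np.uint8);t[vv[k],uu[k]]=1
c=max(cv2.findContours(t,cv2.RETR_EXTERNAL,cv2.CHAIN_APPROX_NONE)[0],key=cv2.contourArea)
print(onz(C,cv2.minAreaRect(c)[0],.099),cv2.minAreaRect(c))
cv2.imwrite("pics/w1c.png",cv2.resize(p[195:285,260:370,::-1],None,fx=7,fy=6,interpolation=cv2.INTER_CUBIC))
f=np.load("pics/top0.npz");p=f["p"];C=cam("top");h=cv2.cvtColor(p,cv2.COLOR_RGB2HSV)
b=np.zeros(p.shape[:2],bool);b[270:288,232:250]=True;b&=h[...,1]>80
v,u=np.nonzero(b);print("top",len(u),u.mean(),v.mean(),onz(C,[(u.mean(),v.mean())],.093),onz(C,[(u.mean(),v.mean())],.099))
# handle top disc
h0=h[270:310,375:420];b=(h0[...,1]>170)&(h0[...,0]<15)
```

```text
118 316.3898305084746 239.97457627118644 310 323 235 245
[[0.49702144 0.13372718 0.099     ]]
[[0.49888515 0.13368663 0.093     ]]
pin depth z [0.09186046 0.09301023 0.09400727]
3373 [[0.4756 0.1113 0.0953]
 [0.4972 0.1341 0.0994]
 [0.5214 0.1562 0.101 ]]
[[0.49744394 0.13381042 0.099     ]] ((316.5, 240.5), (59.0, 61.0), 90.0)
top 26 242.0 278.5 [[0.49830459 0.13499397 0.093     ]] [[0.49831712 0.13404679 0.099     ]]
```

View pics/w1c.png

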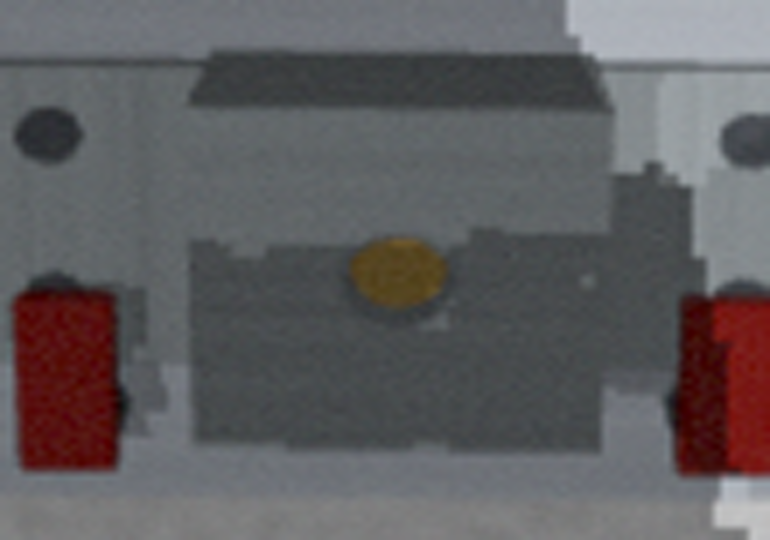

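Call:
jog_arm:
  rotation:
    - [0, 0, 0]
    - [0, 0, 0]
    - [0, 0, 0]
    - [0, 0, 0]
    - [0, 0, 0]
    - [0, 0, 0]
    - [0, 0, 0]
    - [0, 0, 0]
  offset:
    - [0.003, -0.06, -0.01]
    - [0.006, -0.12, -0.01]
    - [0.01, -0.18, -0.01]
    - [0.014, -0.24, -0.01]
    - [0.018, -0.295, -0.01]
    - [0.018, -0.295, -0.01]
    - [0.018, -0.295, -0.01]
    - [0.018, -0.295, -0.01]
  jaw: [1, 1, 1, 1, 1, 1, 1, 1]

```text
time: 2.52
position: [0.4793, -0.1565, 0.2505]
orientation: [-0.001, 1.0, 0.0, 0.0]
contact_force: [-1.1, -0.9, -0.7]
opening: 0.999
```

Run:
```python
from h import *
s=state();p,d=snapshot("wrist");np.savez("pics/w2.npz",p=p,d=d,pos=s["position"],ori=s["orientation"]);cv2.imwrite("pics/w2.png",p[:,:,::-1])
C=cam("wrist",s);print(s["position"])
X,u,v=cloud(C,d)
near=np.hypot(X[:,0]-.479,X[:,1]+.158)<.06
for lo,hi in((.145,.155),(.082,.087),(.074,.081)):
    k=near&(X[:,2]>lo)&(X[:,2]<hi);q=X[k];print(lo,k.sum(),np.percentile(q,[1,50,99],axis=0).round(4))
k=near&(X[:,2]>.145)&(X[:,2]<.156)
t=np.zeros(d.shape,np.uint8);t[v[k],u[k]]=1
c=max(cv2.findContours(t,cv2.RETR_EXTERNAL,cv2.CHAIN_APPROX_NONE)[0],key=cv2.contourArea)
e=cv2.fitEllipse(c);print(e,onz(C,[e[0]],.15))
print("top cam:",)
f=np.load("pics/top0.npz");C=cam("top");X,u,v=cloud(C,f["d"]);near=np.hypot(X[:,0]-.479,X[:,1]+.158)<.06
k=near&(X[:,2]>.145)&(X[:,2]<.157);t=np.zeros(d.shape,np.uint8);t[v[k],u[k]]=1
c=max(cv2.findContours(t,cv2.RETR_EXTERNAL,cv2.CHAIN_APPROX_NONE)[0],key=cv2.contourArea)
e=cv2.fitEllipse(c);print(e,onz(C,[e[0]],.15))
```

```text
[ 0.47931245 -0.15651974  0.25047039]
0.145 1110 [[ 0.4666 -0.1728  0.1454]
 [ 0.4767 -0.1615  0.1529]
 [ 0.4897 -0.1496  0.1547]]
0.082 706 [[ 0.4599 -0.18    0.0825]
 [ 0.4699 -0.1608  0.0844]
 [ 0.49   -0.1424  0.086 ]]
0.074 4621 [[ 0.4438 -0.1962  0.0764]
 [ 0.468  -0.1575  0.0784]
 [ 0.515  -0.125   0.0801]]
((313.51470947265625, 254.66458129882812), (36.48765182495117, 37.31801986694336), 91.09111022949219) [[ 0.47766902 -0.16118654  0.15      ]]
top cam:
((397.6825866699219, 289.29815673828125), (12.38067626953125, 13.569064140319824), 17.15896224975586) [[ 0.47855762 -0.15955455  0.15      ]]
```

View pics/w2.png

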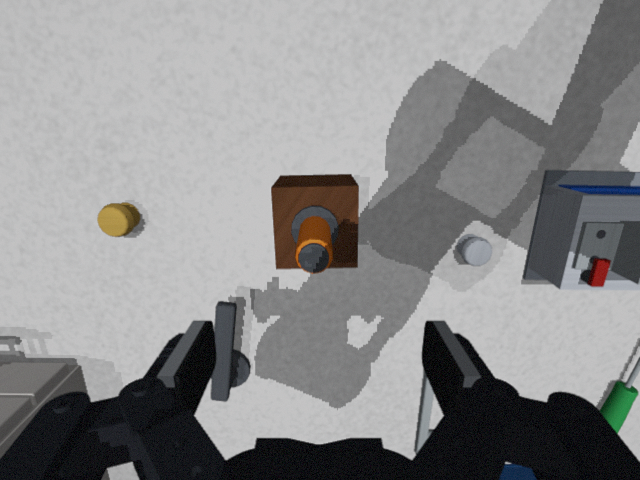

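The wrist view shows the handle top at (313,255) and the flange at (315,228). The two views put the handle axis near (0.478, -0.1605), and the heights agree with the given sizes. Next: descend and grip.

Call:
jog_arm:
  rotation:
    - [0, 0, 0]
    - [0, 0, 0]
    - [0, 0, 0]
    - [0, 0, 0]
    - [0, 0, 0]
  offset:
    - [0.0013, -0.004, 0]
    - [0.0013, -0.004, 0.045]
    - [0.0013, -0.004, 0.09]
    - [0.0013, -0.004, 0.1325]
    - [0.0013, -0.004, 0.1325]
  jaw: [1, 1, 1, 1, 1]

```text
time: 3.2
position: [0.4761, -0.1613, 0.1155]
orientation: [-0.0, 1.0, 0.002, -0.003]
contact_force: [-0.1, -0.6, 0.9]
opening: 1.004
```

Call:
jog_arm:
  rotation:
    - [0, 0, 0]
    - [0, 0, 0]
    - [0, 0, 0]
    - [0, 0, 0]
    - [0, 0, 0]
    - [0, 0, 0]
  offset:
    - [0, 0, 0]
    - [0, 0, 0]
    - [0, 0, 0]
    - [0, 0, 0]
    - [0, 0, 0]
    - [0, 0, 0]
  jaw: [0.3, -0.1, -1, -1, -1, -1]

```text
time: 3.95
position: [0.4784, -0.1622, 0.1191]
orientation: [-0.0, 1.0, -0.0, 0.001]
contact_force: [-0.5, 2.7, 6.7]
opening: 0.293
```

The opening of 0.293 is about 25 mm, which matches the 26 mm handle. Lifting straight up.

Call:
jog_arm:
  rotation:
    - [0, 0, 0]
    - [0, 0, 0]
    - [0, 0, 0]
    - [0, 0, 0]
    - [0, 0, 0]
  offset:
    - [0, 0, -0.02]
    - [0, 0, -0.05]
    - [0, 0, -0.085]
    - [0, 0, -0.12]
    - [0, 0, -0.12]
  jaw: [-1, -1, -1, -1, -1]

```text
time: 4.58
position: [0.479, -0.163, 0.2406]
orientation: [-0.0, 1.0, -0.001, 0.003]
contact_force: [0.1, 0.5, -2.0]
opening: 0.288
```

Run:
```python
from h import *
s=state();p,d=snapshot("wrist");np.savez("pics/w3.npz",p=p,d=d,pos=s["position"],ori=s["orientation"]);cv2.imwrite("pics/w3.png",p[:,:,::-1])
print(s["position"],s["qpos"].round(3),s["contact_force"].round(2),s["moment"].round(3))
p,d=snapshot("scene");cv2.imwrite("pics/s3.png",cv2.resize(p[120:320,120:360,::-1],None,fx=3,fy=3,interpolation=cv2.INTER_CUBIC));np.savez("pics/s3.npz",p=p,d=d)
```

```text
[ 0.47900453 -0.16297944  0.2406177 ] [-0.48   0.311  1.592  0.     1.232 -2.051] [ 0.15  0.54 -1.98] [ 0.037  0.023 -0.03 ]
```

View pics/w3.png

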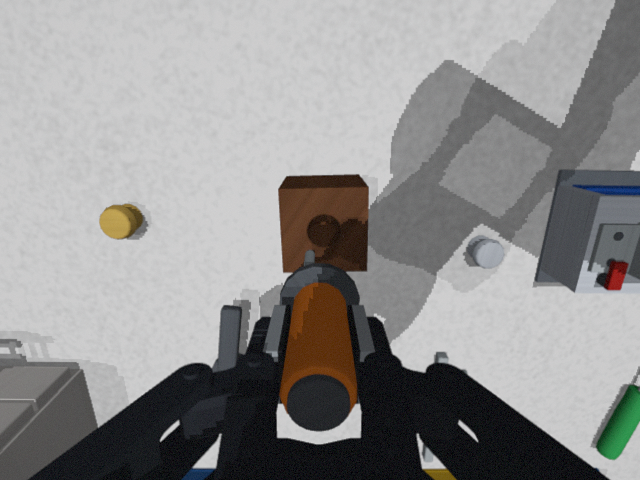

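View pics/s3.png

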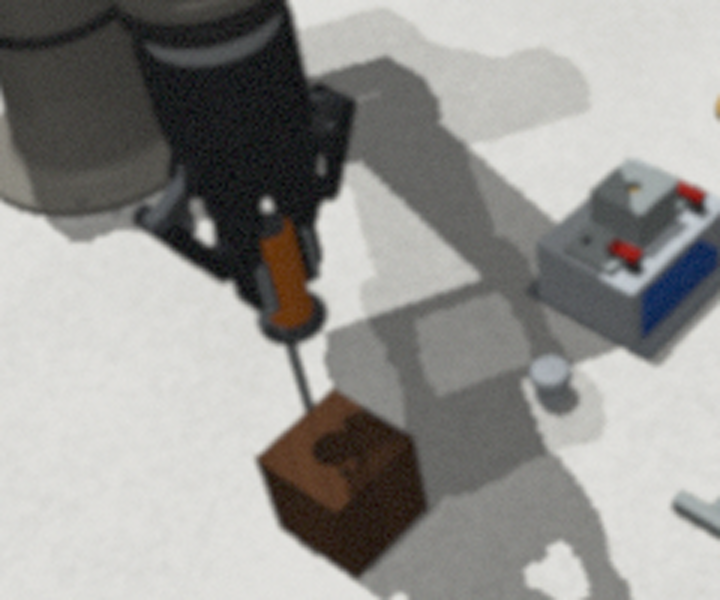

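Run:
```python
from h import *
f=np.load("pics/w3.npz");p,d=f["p"],f["d"];C=cam("wrist",dict(position=f["pos"],orientation=f["ori"]))
cv2.imwrite("pics/w3c.png",cv2.resize(p[240:320,270:370,::-1],None,fx=8,fy=7,interpolation=cv2.INTER_NEAREST))
X,u,v=cloud(C,d)
R=Ro.from_quat(f["ori"]);
k=(u>298)&(u<322)&(v>244)&(v<268)&(X[:,2]>.095)
T=R.inv().apply(X-f["pos"])
for vv in range(246,270): 
    j=k&(v==vv)
    if j.any(): print(vv,u[j].min(),u[j].max(),T[j].mean(0).round(4),X[j].mean(0).round(4))
k=(T[:,2]>.025)&(T[:,2]<.06)&(u>270)&(u<370)&(v<330)
print("flange",np.percentile(T[k],[1,50,99],axis=0).round(4))
# socket
k=(X[:,2]<.074)&(u>300)&(u<345)&(v>205)&(v<250);t=np.zeros(d.shape,np.uint8);t[v[k],u[k]]=1
c=max(cv2.findContours(t,cv2.RETR_EXTERNAL,cv2.CHAIN_APPROX_NONE)[0],key=cv2.contourArea);e=cv2.fitEllipse(c);print("hole",e,onz(C,[e[0]],.078))
k=(abs(X[:,2]-.078)<.004)&(u>270)&(u<380)&(v>160)&(v<280);print(np.percentile(X[k],[1,50,99],axis=0).round(4))
```

```text
250 308 311 [ 0.0017 -0.0076  0.1097] [ 0.4779 -0.1709  0.1309]
251 307 312 [ 0.0015 -0.0075  0.1084] [ 0.4781 -0.1708  0.1322]
252 306 313 [ 0.0014 -0.0075  0.1066] [ 0.4782 -0.1708  0.134 ]
253 305 314 [ 0.001  -0.0075  0.1057] [ 0.4786 -0.1708  0.1349]
254 305 314 [ 0.001  -0.0074  0.1036] [ 0.4785 -0.1707  0.1371]
255 305 314 [ 0.0012 -0.0074  0.1012] [ 0.4784 -0.1706  0.1394]
256 305 314 [ 0.0012 -0.0073  0.0992] [ 0.4784 -0.1706  0.1415]
257 305 314 [ 0.001  -0.0073  0.0977] [ 0.4785 -0.1705  0.1429]
258 305 314 [ 0.001  -0.0072  0.0959] [ 0.4785 -0.1705  0.1447]
259 304 314 [ 0.001  -0.0075  0.094 ] [ 0.4785 -0.1708  0.1466]
260 304 314 [ 0.001  -0.0075  0.0921] [ 0.4785 -0.1707  0.1485]
261 304 314 [ 0.0011 -0.0074  0.0901] [ 0.4784 -0.1706  0.1505]
262 304 314 [ 0.0009 -0.0074  0.0888] [ 0.4786 -0.1706  0.1519]
263 304 321 [ 0.0102 -0.005   0.0627] [ 0.4691 -0.1682  0.1779]
264 304 321 [ 0.0132 -0.0048  0.0536] [ 0.4661 -0.1679  0.1869]
265 304 321 [ 0.0169 -0.0045  0.0427] [ 0.4624 -0.1676  0.1978]
266 303 321 [ 0.0186 -0.0045  0.0369] [ 0.4606 -0.1676  0.2037]
267 300 321 [ 0.0184 -0.0052  0.0362] [ 0.4608 -0.1683  0.2044]
flange [[-0.0009 -0.0197  0.0254]
 [ 0.0113 -0.0011  0.0346]
 [ 0.0191  0.0175  0.0394]]
hole ((323.85394287109375, 230.19346618652344), (30.17709732055664, 32.32234573364258), 90.15953063964844) [[ 0.47905966 -0.16046105  0.078     ]]
[[ 0.4441 -0.1961  0.076 ]
 [ 0.4729 -0.1585  0.0784]
 [ 0.5143 -0.1252  0.08  ]]
```

View pics/w3c.png

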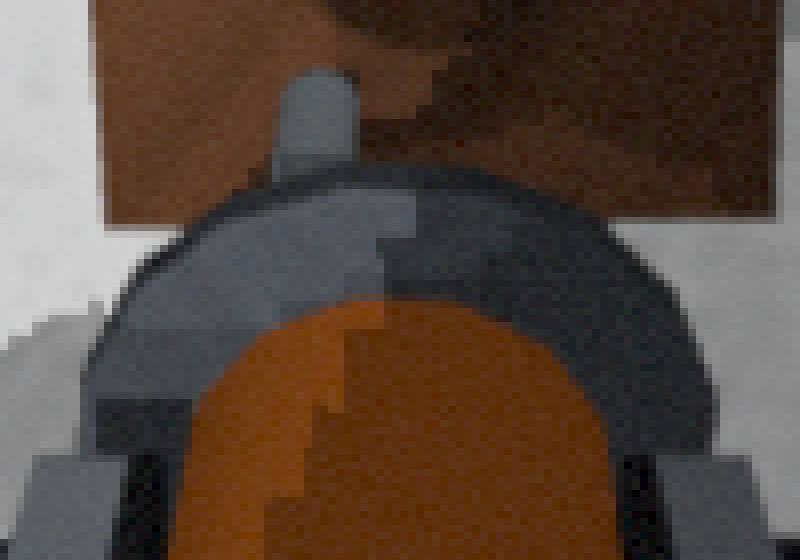

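The wrist view shows the socket at (324,230) and the rod tip at (309,251). In the tool frame the rod axis is about (-2, -7.6) mm and the tip is 110 mm ahead of the TCP. That fits the 7 mm crank and the 70 mm length. Carrying the drift over the bore.

Call:
jog_arm:
  rotation:
    - [0, 0, 0]
    - [0, 0, 0]
    - [0, 0, 0]
    - [0, 0, 0]
    - [0, 0, 0]
    - [0, 0, 0]
    - [0, 0, 0]
    - [0, 0, 0]
  offset:
    - [-0.003, 0.03, 0]
    - [-0.006, 0.085, 0]
    - [-0.009, 0.14, 0]
    - [-0.012, 0.2, 0]
    - [-0.015, 0.26, 0]
    - [-0.0165, 0.295, 0]
    - [-0.017, 0.3045, 0]
    - [-0.017, 0.3045, 0]
  jaw: [-1, -1, -1, -1, -1, -1, -1, -1]

```text
time: 5.68
position: [0.4943, 0.1419, 0.2368]
orientation: [-0.001, 1.0, -0.0, -0.001]
contact_force: [-0.1, 0.8, -2.0]
opening: 0.291
```

```bash
python3 -c "
from h import *
go([.4958,.1415,.225])"
```

```text
off [-0.0015 -0.0004  0.0118] rot [-0.0006 -0.0021  0.0011] pos [0.4943 0.1419 0.2368] t 5.67 F [-0.1  0.8 -2. ]
```

Call:
jog_arm:
  rotation:
    - [0, 0, 0]
    - [0, 0, 0]
    - [0, 0, 0]
  offset:
    - [0, 0, 0.012]
    - [0, 0, 0.012]
    - [0, 0, 0.012]
  jaw: [-1, -1, -1]

```text
time: 6.05
position: [0.4949, 0.1413, 0.2257]
orientation: [0.001, 1.0, -0.0, -0.0]
contact_force: [0.0, 0.1, -1.8]
opening: 0.287
```

```bash
cat > look.py <<'E'
from h import *
import sys
n=sys.argv[1]
s=state();p,d=snapshot("wrist");cv2.imwrite(f"pics/{n}.png",cv2.resize(p[200:300,250:390,::-1],None,fx=5.7,fy=5.7,interpolation=cv2.INTER_NEAREST))
np.savez(f"pics/{n}.npz",p=p,d=d,pos=s["position"],ori=s["orientation"])
C=cam("wrist",s);R=Ro.from_quat(s["orientation"]);print(s["time"],s["position"].round(4),s["orientation"].round(4),s["contact_force"].round(2),s["moment"].round(3))
X,u,v=cloud(C,d);T=R.inv().apply(X-s["position"])
k=(T[:,2]>.08)&(T[:,2]<.112)&(abs(T[:,1]+.0076)<.012)&(abs(T[:,0])<.012)
for vv in np.unique(v[k]):
    j=k&(v==vv);print(vv,u[j].min(),u[j].max(),T[j].mean(0).round(4),X[j].mean(0).round(4))
E
python3 look.py w4
```

```text
6.05 [0.4949 0.1413 0.2257] [ 5.e-04  1.e+00 -0.e+00 -2.e-04] [ 0.01  0.12 -1.84] [ 0.076 -0.034  0.011]
250 308 311 [ 0.0015 -0.0076  0.1104] [0.4933 0.1337 0.1153]
251 307 312 [ 0.0015 -0.0075  0.1082] [0.4933 0.1338 0.1175]
252 306 313 [ 0.0014 -0.0075  0.1065] [0.4934 0.1338 0.1192]
253 306 314 [ 0.0011 -0.0071  0.1055] [0.4938 0.1342 0.1202]
254 305 314 [ 0.0011 -0.0074  0.1034] [0.4937 0.1339 0.1223]
255 305 314 [ 0.0011 -0.0074  0.1013] [0.4937 0.134  0.1244]
256 305 313 [ 0.0013 -0.0076  0.0989] [0.4935 0.1337 0.1269]
257 305 314 [ 0.0012 -0.0073  0.0972] [0.4936 0.1341 0.1285]
258 305 314 [ 0.0012 -0.0072  0.0954] [0.4936 0.1341 0.1303]
259 304 314 [ 0.0009 -0.0075  0.0944] [0.4939 0.1338 0.1313]
260 304 314 [ 0.0008 -0.0075  0.0927] [0.494  0.1339 0.133 ]
261 304 314 [ 0.0011 -0.0072  0.0902] [0.4938 0.1342 0.1355]
262 304 314 [ 0.001  -0.0074  0.0885] [0.4938 0.134  0.1372]
263 304 312 [ 0.0014 -0.0079  0.0858] [0.4934 0.1334 0.1399]
264 304 309 [ 0.0014 -0.0088  0.0841] [0.4934 0.1325 0.1416]
265 304 305 [ 0.0007 -0.0101  0.0841] [0.4941 0.1313 0.1416]
```

View pics/w4.png

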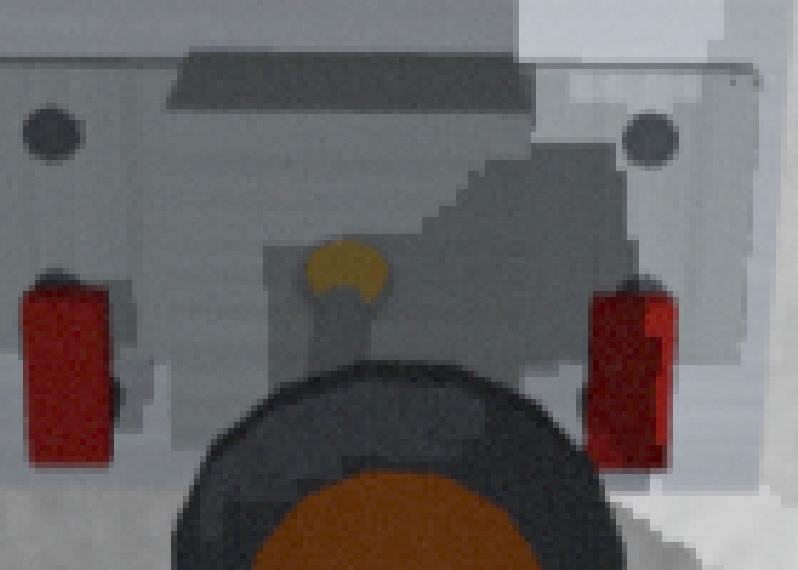

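Run:
```python
from h import *
f=np.load("pics/w4.npz");C=cam("wrist",dict(position=f["pos"],orientation=f["ori"]))
h=cv2.cvtColor(f["p"],cv2.COLOR_RGB2HSV);b=np.zeros(h.shape[:2],bool);b[235:260,300:325]=True;b&=(h[...,1]>90)&(h[...,0]>12)&(h[...,0]<32)
v,u=np.nonzero(b);print(u.min(),u.max(),v.min(),v.max())
print("pin top edge",onz(C,[((u.min()+u.max())/2,v.min()-.5)],.093),onz(C,[(u.min()-.5,v.mean()),(u.max()+.5,v.mean())],.093))
X,uu,vv=cloud(C,f["d"]);k=(abs(X[:,2]-.099)<.003)&(uu>270)&(uu<360)&(vv>200)&(vv<240);print(np.percentile(X[k],[0.5,99.5],axis=0))
# predicted pixel of tip circle for candidate rod axis in tool coordinates
R=Ro.from_quat(f["ori"]).as_matrix()
a=np.linspace(0,2*np.pi,100)
for x0 in(-.003,-.002,-.001,0):
    P=np.c_[x0+.0035*np.cos(a),-.0075+.0035*np.sin(a),0*a+.110]@R.T+f["pos"];q=proj(C,P);print(x0,q.min(0),q.max(0))
```

```text
304 317 242 252
pin top edge [[0.49423555 0.13395285 0.093     ]] [[0.49826498 0.12867407 0.093     ]
 [0.49828433 0.13915788 0.093     ]]
[[0.47530666 0.11133458 0.09650356]
 [0.49056021 0.15680451 0.10118386]]
-0.003 [304.60094597 251.58409416] [314.75277213 261.12968862]
-0.002 [304.5816021  250.20598598] [314.74650814 259.77621531]
-0.001 [304.56221374 248.82430949] [314.74022945 258.41925792]
0 [304.54278078 247.43905245] [314.73393601 257.05880455]
```

The bore in this image is near (0.4985, 0.1339) and the rod axis is at (0.4967, 0.1338), so I need about +1.8 mm in world x. I'll lower gently to just above the mouth.

Call:
jog_arm:
  rotation:
    - [0, 0, 0]
    - [0, 0, 0]
    - [0, 0, 0]
    - [0, 0, 0]
    - [0, 0, 0]
  offset:
    - [-0.0018, 0, 0]
    - [-0.0018, 0, 0.005]
    - [-0.0018, 0, 0.01]
    - [-0.0018, 0, 0.013]
    - [-0.0018, 0, 0.013]
  jaw: [-1, -1, -1, -1, -1]

```text
time: 6.72
position: [0.4964, 0.1421, 0.2125]
orientation: [-0.0, 1.0, 0.0, -0.0]
contact_force: [0.6, 0.2, -0.7]
opening: 0.291
```

```bash
python3 look.py w5 | head -6
```

```text
6.725 [0.4964 0.1421 0.2125] [-2.e-04  1.e+00  0.e+00 -4.e-04] [ 0.6   0.16 -0.69] [ 0.006  0.01  -0.011]
235 310 326 [ 0.0118 -0.002   0.1118] [0.4845 0.1401 0.1007]
236 307 309 [ 0.0114 -0.0085  0.1109] [0.485  0.1336 0.1016]
237 323 323 [0.0104 0.0017 0.1119] [0.486  0.1438 0.1006]
238 323 323 [0.0096 0.0017 0.112 ] [0.4867 0.1438 0.1005]
239 300 312 [ 0.009  -0.0099  0.1118] [0.4874 0.1322 0.1007]
```

View pics/w5.png

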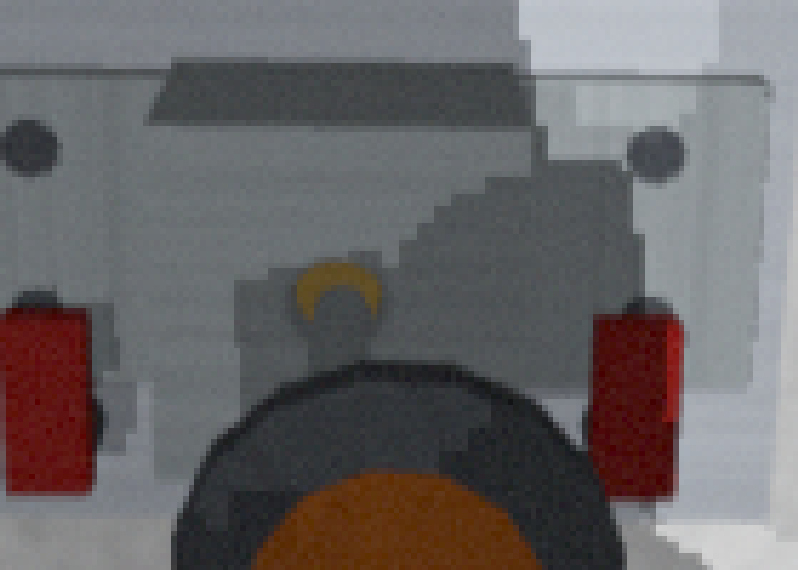

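The rod tip is over the pin at about (342,300) in the crop, and about 0.5 mm off in y. I'll correct that and feel downward in small steps.

Call:
jog_arm:
  rotation:
    - [0, 0, 0]
    - [0, 0, 0]
    - [0, 0, 0]
    - [0, 0, 0]
  offset:
    - [0, -0.0006, 0.001]
    - [0, -0.0006, 0.003]
    - [0, -0.0006, 0.005]
    - [0, -0.0006, 0.005]
  jaw: [-1, -1, -1, -1]

```text
time: 7.28
position: [0.4965, 0.1415, 0.2076]
orientation: [-0.0, 1.0, 0.0, -0.0]
contact_force: [-0.6, 0.3, -1.5]
opening: 0.283
```

Call:
jog_arm:
  rotation:
    - [0, 0, 0]
    - [0, 0, 0]
    - [0, 0, 0]
  offset:
    - [0, 0, 0.001]
    - [0, 0, 0.002]
    - [0, 0, 0.002]
  jaw: [-1, -1, -1]

```text
time: 7.65
position: [0.4966, 0.1415, 0.2058]
orientation: [-0.0, 1.0, 0.0, -0.0]
contact_force: [0.3, -0.3, -1.1]
opening: 0.289
```

```bash
python3 look.py w6 | head -1
```

```text
7.65 [0.4966 0.1415 0.2058] [-1.e-04  1.e+00  0.e+00 -1.e-04] [ 0.3  -0.26 -1.07] [-0.006 -0.008 -0.049]
```

View pics/w6.png

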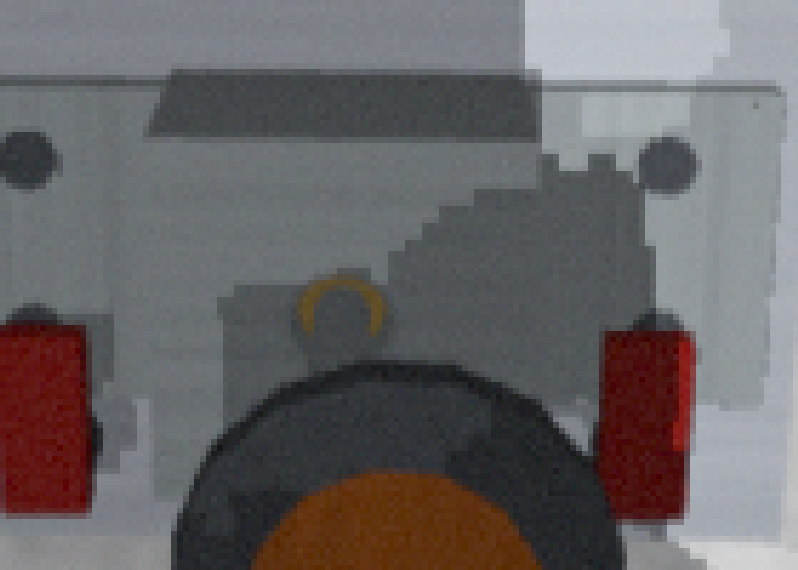

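The tip is inside the mouth (tip z about 0.096) with no contact force, and the brass ring shows evenly left and right of the rod. I'll shift 0.6 mm in +x and move down onto the pin.

Call:
jog_arm:
  rotation:
    - [0, 0, 0]
    - [0, 0, 0]
    - [0, 0, 0]
    - [0, 0, 0]
  offset:
    - [-0.0006, 0, 0.001]
    - [-0.0006, 0, 0.003]
    - [-0.0006, 0, 0.004]
    - [-0.0006, 0, 0.004]
  jaw: [-1, -1, -1, -1]

```text
time: 8.2
position: [0.4976, 0.1416, 0.2025]
orientation: [-0.0, 1.0, 0.0, 0.001]
contact_force: [-0.6, 1.5, 4.2]
opening: 0.292
```

Call:
jog_arm:
  rotation:
    - [0, 0, 0]
    - [0, 0, 0]
    - [0, 0, 0]
  offset:
    - [0, 0, 0.001]
    - [0, 0, 0.002]
    - [0, 0, 0.002]
  jaw: [-1, -1, -1]

```text
time: 8.57
position: [0.4977, 0.1416, 0.2007]
orientation: [-0.0, 1.0, 0.0, 0.001]
contact_force: [-0.8, -0.3, 6.9]
opening: 0.289
```

Call:
jog_arm:
  rotation:
    - [0, 0, 0]
    - [0, 0, 0]
    - [0, 0, 0]
  offset:
    - [0, 0, 0.001]
    - [0, 0, 0.002]
    - [0, 0, 0.002]
  jaw: [-1, -1, -1]

```text
time: 8.95
position: [0.4977, 0.1416, 0.1987]
orientation: [-0.0, 1.0, 0.0, 0.001]
contact_force: [-1.1, 0.4, 6.8]
opening: 0.289
```

The force holds steady at about 7 N while the tool advances, so the pin is sliding. Continuing.

Call:
jog_arm:
  rotation:
    - [0, 0, 0]
    - [0, 0, 0]
    - [0, 0, 0]
    - [0, 0, 0]
    - [0, 0, 0]
    - [0, 0, 0]
  offset:
    - [0, 0, 0.0015]
    - [0, 0, 0.003]
    - [0, 0, 0.0045]
    - [0, 0, 0.006]
    - [0, 0, 0.008]
    - [0, 0, 0.008]
  jaw: [-1, -1, -1, -1, -1, -1]

```text
time: 9.7
position: [0.4976, 0.1415, 0.1906]
orientation: [-0.0, 1.0, 0.0, 0.001]
contact_force: [0.2, -0.4, 6.8]
opening: 0.29
```

Call:
jog_arm:
  rotation:
    - [0, 0, 0]
    - [0, 0, 0]
    - [0, 0, 0]
    - [0, 0, 0]
    - [0, 0, 0]
    - [0, 0, 0]
  offset:
    - [0, 0, 0.0015]
    - [0, 0, 0.003]
    - [0, 0, 0.0045]
    - [0, 0, 0.006]
    - [0, 0, 0.008]
    - [0, 0, 0.008]
  jaw: [-1, -1, -1, -1, -1, -1]

```text
time: 10.45
position: [0.4976, 0.1415, 0.1826]
orientation: [-0.0, 1.0, 0.0, 0.001]
contact_force: [-0.3, -0.5, 7.0]
opening: 0.293
```

Call:
jog_arm:
  rotation:
    - [0, 0, 0]
    - [0, 0, 0]
    - [0, 0, 0]
    - [0, 0, 0]
    - [0, 0, 0]
    - [0, 0, 0]
  offset:
    - [0, 0, 0.0015]
    - [0, 0, 0.003]
    - [0, 0, 0.0045]
    - [0, 0, 0.006]
    - [0, 0, 0.008]
    - [0, 0, 0.008]
  jaw: [-1, -1, -1, -1, -1, -1]

```text
time: 11.2
position: [0.4969, 0.1414, 0.1733]
orientation: [-0.0, 1.0, -0.0, -0.001]
contact_force: [-0.9, -0.7, -1.3]
opening: 0.285
```

Call:
jog_arm:
  rotation:
    - [0, 0, 0]
    - [0, 0, 0]
    - [0, 0, 0]
    - [0, 0, 0]
    - [0, 0, 0]
    - [0, 0, 0]
  offset:
    - [0, 0, 0.0015]
    - [0, 0, 0.003]
    - [0, 0, 0.0045]
    - [0, 0, 0.006]
    - [0, 0, 0.007]
    - [0, 0, 0.007]
  jaw: [-1, -1, -1, -1, -1, -1]

```text
time: 11.95
position: [0.4972, 0.1415, 0.1668]
orientation: [-0.0, 1.0, 0.0, -0.0]
contact_force: [-0.3, -0.0, -0.9]
opening: 0.29
```

Run:
```python
from h import *
for n in("scene","top"):
    p,d=snapshot(n);cv2.imwrite(f"pics/{n}9.png",p[:,:,::-1])
p=cv2.imread("pics/scene9.png");cv2.imwrite("pics/scene9c.png",cv2.resize(p[150:250,270:390],None,fx=6,fy=6,interpolation=cv2.INTER_CUBIC))
print(state()["contact_force"])
```

```text
[-0.09020266 -0.20769419 -1.42820057]
```

View pics/scene9c.png

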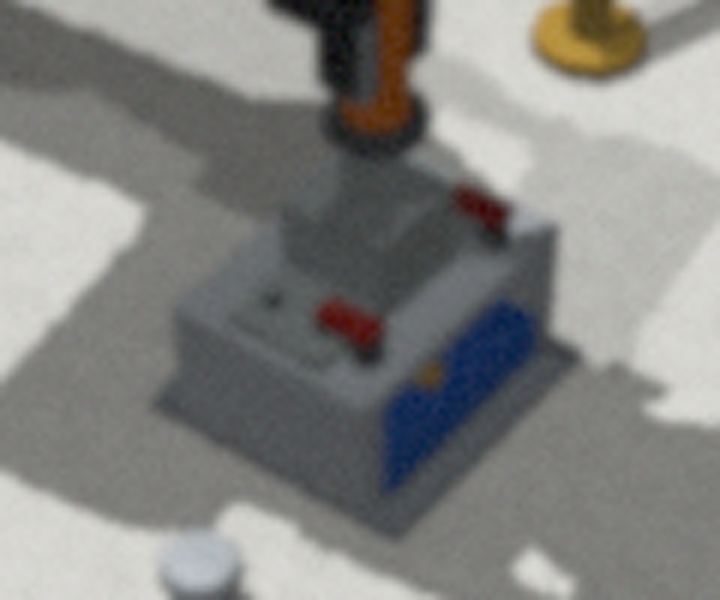

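The force dropped to zero and a brass spot shows in the blue tray opening at (430,373), so the pin is out. Withdrawing straight up.

Call:
jog_arm:
  rotation:
    - [0, 0, 0]
    - [0, 0, 0]
    - [0, 0, 0]
    - [0, 0, 0]
    - [0, 0, 0]
    - [0, 0, 0]
    - [0, 0, 0]
  offset:
    - [0, 0, -0.005]
    - [0, 0, -0.015]
    - [0, 0, -0.03]
    - [0, 0, -0.045]
    - [0, 0, -0.06]
    - [0, 0, -0.074]
    - [0, 0, -0.074]
  jaw: [-1, -1, -1, -1, -1, -1, -1]

```text
time: 12.92
position: [0.4978, 0.1416, 0.2422]
orientation: [-0.0, 1.0, 0.0, 0.001]
contact_force: [-0.1, 0.4, -1.7]
opening: 0.29
```

```bash
python3 look.py w7 | head -8
python3 - <<'E'
from h import *
p,d=snapshot("scene");np.savez("pics/s10.npz",p=p,d=d);cv2.imwrite("pics/s10.png",cv2.resize(p[150:250,270:390,::-1],None,fx=6,fy=6,interpolation=cv2.INTER_CUBIC))
h=cv2.cvtColor(p,cv2.COLOR_RGB2HSV);b=np.zeros(d.shape,bool);b[200:240,330:366]=True;b&=(h[...,0]>10)&(h[...,0]<30)&(h[...,1]>90)
X,u,v=cloud(cam("scene"),d,b);print(len(u),u.mean() if len(u) else 0,v.mean() if len(u) else 0,X.round(3)[:6])
go([.4791+.0,-.1605,.24])
E
```

```text
12.925 [0.4978 0.1416 0.2422] [-1.0e-04  1.0e+00  2.0e-04  1.3e-03] [-0.14  0.37 -1.7 ] [-0.017 -0.04  -0.032]
250 308 311 [ 0.0017 -0.0076  0.1099] [0.4964 0.134  0.1323]
251 307 312 [ 0.0017 -0.0075  0.1077] [0.4964 0.1341 0.1345]
252 306 313 [ 0.0014 -0.0075  0.1066] [0.4967 0.1341 0.1356]
253 305 314 [ 0.0012 -0.0075  0.1052] [0.4969 0.1342 0.137 ]
254 305 314 [ 0.001  -0.0074  0.1037] [0.4971 0.1342 0.1386]
255 305 314 [ 0.0011 -0.0074  0.1014] [0.497  0.1342 0.1409]
256 305 314 [ 0.0011 -0.0073  0.0994] [0.497  0.1343 0.1428]
5 341.4 212.2 [[0.524 0.14  0.019]
 [0.525 0.138 0.018]
 [0.527 0.14  0.017]
 [0.528 0.134 0.02 ]
 [0.528 0.138 0.016]]
off [ 0.018  -0.302   0.0006] rot [ 0.     -0.0004  0.0002] pos [0.497  0.1415 0.2406] t 13.03 F [ 0.5 -0.6 -2.5]
```

View pics/w7.png

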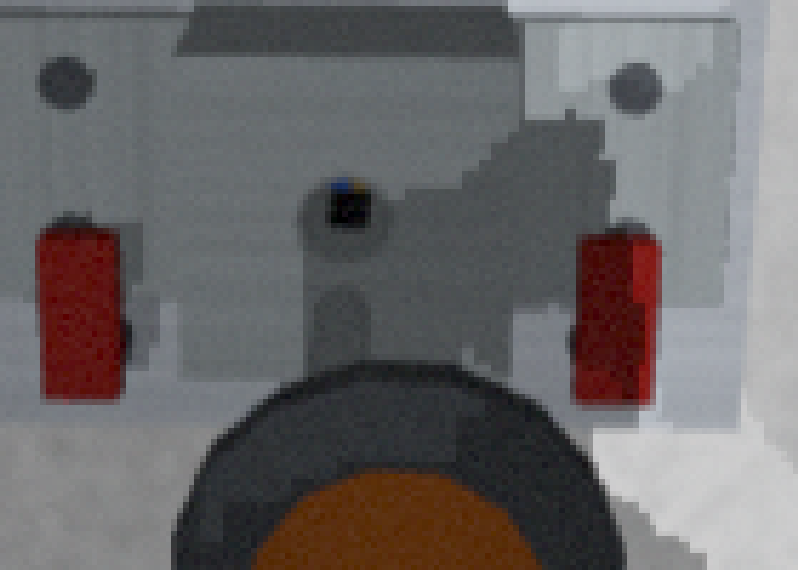

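View pics/s10.png

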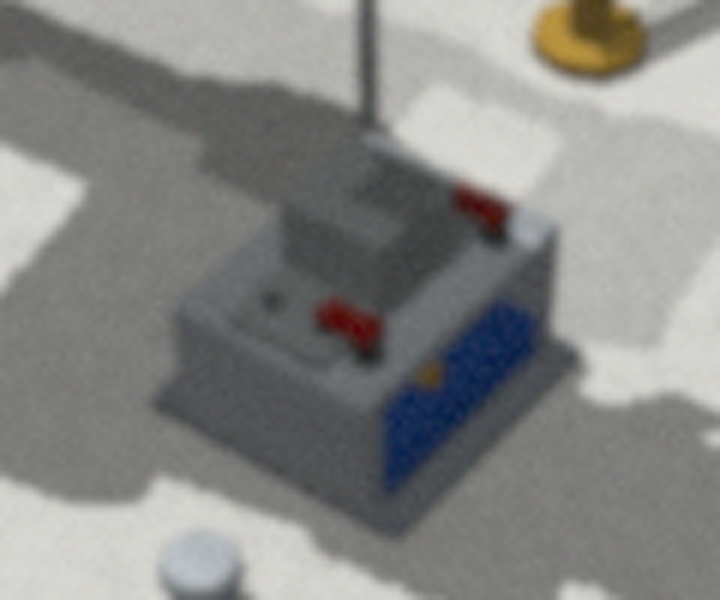

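The bore is empty, with blue tray and a bit of brass visible through it at (348,190) in the crop. The pin shows in the tray at about (0.525, 0.137, 0.018), and the drift hasn't slipped in the grip. Carrying it back to the stand.

Call:
jog_arm:
  rotation:
    - [0, 0, 0]
    - [0, 0, 0]
    - [0, 0, 0]
    - [0, 0, 0]
    - [0, 0, 0]
    - [0, 0, 0]
    - [0, 0, 0]
    - [0, 0, 0]
  offset:
    - [0.003, -0.03, -0.005]
    - [0.006, -0.085, -0.005]
    - [0.009, -0.14, -0.005]
    - [0.013, -0.2, -0.005]
    - [0.016, -0.26, -0.005]
    - [0.018, -0.29, -0.005]
    - [0.019, -0.301, -0.005]
    - [0.019, -0.301, -0.005]
  jaw: [-1, -1, -1, -1, -1, -1, -1, -1]

```text
time: 14.02
position: [0.478, -0.1594, 0.2453]
orientation: [0.0, 1.0, 0.001, -0.001]
contact_force: [-0.5, 0.4, -1.5]
opening: 0.289
```

Call:
jog_arm:
  rotation:
    - [0, 0, 0]
    - [0, 0, 0]
    - [0, 0, 0]
  offset:
    - [0, 0, 0]
    - [0, 0, 0]
    - [0, 0, 0]
  jaw: [-1, -1, -1]

```text
time: 14.4
position: [0.4784, -0.1588, 0.2459]
orientation: [-0.001, 1.0, 0.0, 0.0]
contact_force: [0.8, 0.3, -0.9]
opening: 0.292
```

```bash
python3 look.py w8 | sed -n '1p;5,8p'
python3 - <<'E'
from h import *
f=np.load("pics/w8.npz");d=f["d"];C=cam("wrist",dict(position=f["pos"],orientation=f["ori"]));X,u,v=cloud(C,d)
k=(X[:,2]<.074)&(u>300)&(u<345)&(v>205)&(v<260);t=np.zeros(d.shape,np.uint8);t[v[k],u[k]]=1
c=max(cv2.findContours(t,cv2.RETR_EXTERNAL,cv2.CHAIN_APPROX_NONE)[0],key=cv2.contourArea);e=cv2.fitEllipse(c);print("hole",e,onz(C,[e[0]],.078))
k=(abs(X[:,2]-.078)<.004)&(u>260)&(u<390)&(v>150)&(v<290);print(np.percentile(X[k],[1,50,99],axis=0).round(4))
go([.478,-.1595,.2])
E
```

```text
14.4 [ 0.4784 -0.1588  0.2459] [-7.e-04  1.e+00  1.e-04  1.e-04] [ 0.76  0.3  -0.87] [-0.045  0.035  0.011]
253 305 314 [ 0.0011 -0.0075  0.1053] [ 0.4773 -0.1662  0.1406]
254 305 314 [ 0.0011 -0.0074  0.1034] [ 0.4774 -0.1662  0.1425]
255 305 314 [ 0.0011 -0.0074  0.1015] [ 0.4774 -0.1661  0.1444]
256 305 314 [ 0.0011 -0.0073  0.0994] [ 0.4773 -0.1661  0.1465]
hole ((318.0965270996094, 230.20120239257812), (29.498096466064453, 31.975736618041992), 91.62828063964844) [[ 0.47912516 -0.16052013  0.078     ]]
[[ 0.4441 -0.196   0.0759]
 [ 0.4734 -0.159   0.0784]
 [ 0.5143 -0.1252  0.08  ]]
off [ 0.0004 -0.0005  0.0459] rot [0.     0.0002 0.0011] pos [ 0.4784 -0.159   0.2459] t 14.45 F [ 0.6  0.7 -1.9]
```

View pics/w8.png

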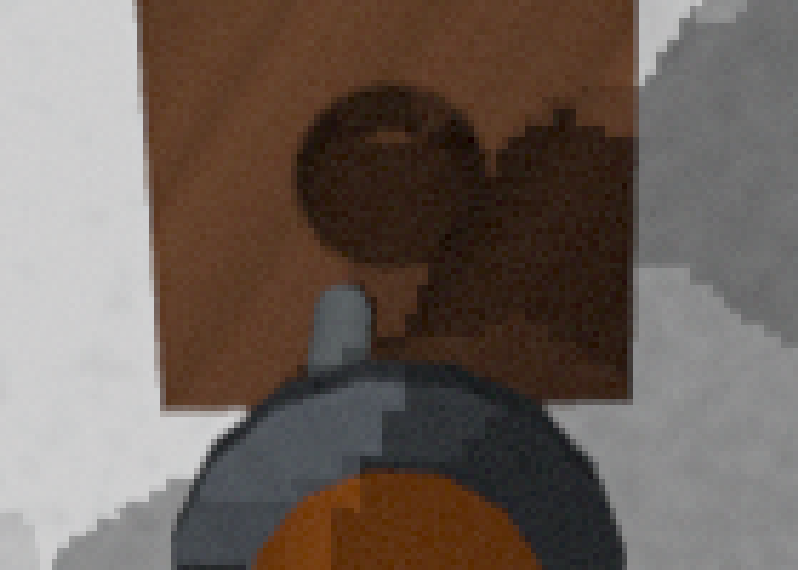

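The hole is at (0.4791, -0.1605), the same as before, and the drift is lined up with it. I'll lower with force checks.

Call:
jog_arm:
  rotation:
    - [0, 0, 0]
    - [0, 0, 0]
    - [0, 0, 0]
    - [0, 0, 0]
    - [0, 0, 0]
    - [0, 0, 0]
  offset:
    - [0.0003, -0.0006, 0.015]
    - [0.0003, -0.0006, 0.03]
    - [0.0003, -0.0006, 0.045]
    - [0.0003, -0.0006, 0.058]
    - [0.0003, -0.0006, 0.064]
    - [0.0003, -0.0006, 0.064]
  jaw: [-1, -1, -1, -1, -1, -1]

```text
time: 15.2
position: [0.478, -0.16, 0.1817]
orientation: [-0.0, 1.0, 0.0, -0.0]
contact_force: [0.4, -0.6, -0.8]
opening: 0.29
```

Call:
jog_arm:
  rotation:
    - [0, 0, 0]
    - [0, 0, 0]
    - [0, 0, 0]
    - [0, 0, 0]
  offset:
    - [0, 0, 0.005]
    - [0, 0, 0.01]
    - [0, 0, 0.015]
    - [0, 0, 0.015]
  jaw: [-1, -1, -1, -1]

```text
time: 15.7
position: [0.4777, -0.16, 0.1664]
orientation: [-0.0, 1.0, 0.0, -0.0]
contact_force: [-0.1, -0.1, -1.8]
opening: 0.291
```

Tip is 22 mm into the hole with no contact. Continuing to just above the flange seat.

Call:
jog_arm:
  rotation:
    - [0, 0, 0]
    - [0, 0, 0]
    - [0, 0, 0]
    - [0, 0, 0]
    - [0, 0, 0]
    - [0, 0, 0]
    - [0, 0, 0]
  offset:
    - [0, 0, 0.008]
    - [0, 0, 0.016]
    - [0, 0, 0.024]
    - [0, 0, 0.032]
    - [0, 0, 0.04]
    - [0, 0, 0.0445]
    - [0, 0, 0.0445]
  jaw: [-1, -1, -1, -1, -1, -1, -1]

```text
time: 16.58
position: [0.4779, -0.16, 0.122]
orientation: [-0.0, 1.0, 0.0, -0.0]
contact_force: [0.7, 0.2, -1.1]
opening: 0.293
```

Call:
jog_arm:
  rotation:
    - [0, 0, 0]
    - [0, 0, 0]
    - [0, 0, 0]
    - [0, 0, 0]
  offset:
    - [0, 0, 0.001]
    - [0, 0, 0.002]
    - [0, 0, 0.002]
    - [0, 0, 0.002]
  jaw: [-1, -1, -1, -1]

```text
time: 17.08
position: [0.478, -0.1601, 0.1204]
orientation: [-0.0, 1.0, 0.0, 0.0]
contact_force: [-1.0, -0.0, -2.2]
opening: 0.295
```

Call:
jog_arm:
  rotation:
    - [0, 0, 0]
    - [0, 0, 0]
    - [0, 0, 0]
  offset:
    - [0, 0, 0.001]
    - [0, 0, 0.001]
    - [0, 0, 0.001]
  jaw: [-1, -1, -1]

```text
time: 17.45
position: [0.478, -0.1601, 0.1193]
orientation: [-0.0, 1.0, 0.0, -0.0]
contact_force: [0.3, -0.3, -3.1]
opening: 0.285
```

Call:
jog_arm:
  rotation:
    - [0, 0, 0]
    - [0, 0, 0]
    - [0, 0, 0]
  offset:
    - [0, 0, 0.001]
    - [0, 0, 0.001]
    - [0, 0, 0.001]
  jaw: [-1, -1, -1]

```text
time: 17.82
position: [0.4781, -0.1601, 0.1191]
orientation: [-0.0, 1.0, -0.0, 0.0]
contact_force: [-1.6, 1.5, 5.4]
opening: 0.291
```

The flange is seated, with upward contact of about 5 N at z 0.119, the same height as at the grasp. Releasing and withdrawing.

Call:
jog_arm:
  rotation:
    - [0, 0, 0]
    - [0, 0, 0]
    - [0, 0, 0]
    - [0, 0, 0]
    - [0, 0, 0]
    - [0, 0, 0]
  offset:
    - [0, 0, 0]
    - [0, 0, 0]
    - [0, 0, 0]
    - [0, 0, 0]
    - [0, 0, 0]
    - [0, 0, 0]
  jaw: [-0.3, 0, 0.5, 1, 1, 1]

```text
time: 18.58
position: [0.478, -0.1601, 0.1183]
orientation: [-0.0, 1.0, 0.0, 0.0]
contact_force: [-0.8, -0.3, 0.6]
opening: 0.998
```

Call:
jog_arm:
  rotation:
    - [0, 0, 0]
    - [0, 0, 0]
    - [0, 0, 0]
    - [0, 0, 0]
    - [0, 0, 0]
    - [0, 0, 0]
  offset:
    - [0, 0, -0.01]
    - [0, 0, -0.04]
    - [0, 0, -0.08]
    - [0, 0, -0.12]
    - [0, 0, -0.14]
    - [0, 0, -0.14]
  jaw: [1, 1, 1, 1, 1, 1]

```text
time: 19.32
position: [0.4786, -0.1604, 0.2603]
orientation: [-0.0, 1.0, -0.001, 0.002]
contact_force: [0.3, 0.1, -0.4]
opening: 1.001
```

Run:
```python
from h import *
s=state();p,d=snapshot("wrist");cv2.imwrite("pics/w9.png",p[:,:,::-1]);C=cam("wrist",s)
X,u,v=cloud(C,d);near=np.hypot(X[:,0]-.479,X[:,1]+.16)<.06
for lo,hi in((.145,.155),(.082,.087)):
    k=near&(X[:,2]>lo)&(X[:,2]<hi);print(lo,k.sum(),np.percentile(X[k],[1,50,99],axis=0).round(4))
k=near&(X[:,2]>.145)&(X[:,2]<.156);t=np.zeros(d.shape,np.uint8);t[v[k],u[k]]=1
c=max(cv2.findContours(t,cv2.RETR_EXTERNAL,cv2.CHAIN_APPROX_NONE)[0],key=cv2.contourArea)
e=cv2.fitEllipse(c);print(onz(C,[e[0]],.15))
p0=np.load("pics/scene0.npz")["p"];p,d=snapshot("scene");cv2.imwrite("pics/s11.png",p[:,:,::-1])
print(s["position"],s["contact_force"].round(1),s["time"])
```

```text
0.145 1030 [[ 0.4661 -0.1728  0.1457]
 [ 0.4764 -0.161   0.1529]
 [ 0.4896 -0.1494  0.1547]]
0.082 669 [[ 0.4595 -0.1806  0.0825]
 [ 0.4695 -0.1618  0.0845]
 [ 0.4891 -0.1421  0.0859]]
[[ 0.47733539 -0.16126332  0.15      ]]
[ 0.47860342 -0.16040895  0.26034479] [ 0.3  0.1 -0.4] 19.325
```

View pics/s11.png

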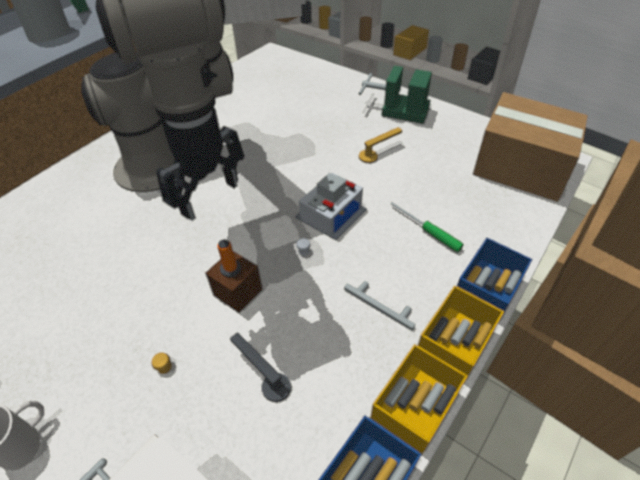

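View pics/w9.png

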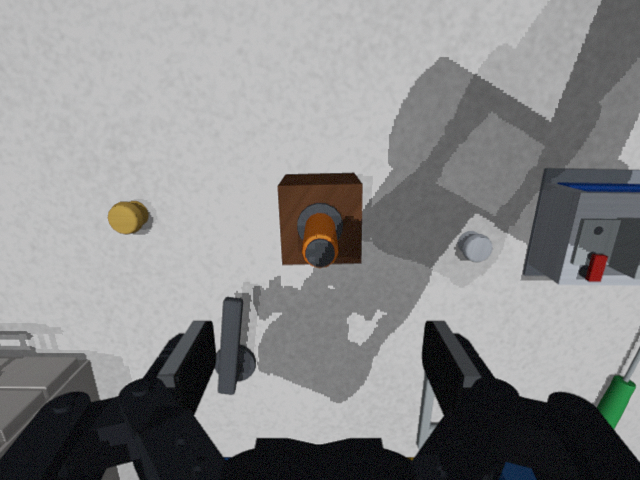

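The scene shows the drift upright in its stand at (230,265), the pin still in the tray, and the bystanders where they were. The gripper is clear of everything, so I'm handing in.

```bash
python3 -c "
from rig import order
print(order.close_job())"
```

```text
the job is handed in; nothing more can be done
None
```

The pin is out of the hinge block and in the blue tray, and the drift is standing upright back in its stand. I handed the job in at about 19 s, with the gripper open and clear of everything.

- **Finding the bore:** after lifting the drift, the wrist camera showed which side the rod was cranked to, so I lined the tip up with the bore by eye. The rod entered with no measurable contact on the rim.
- **Pressing:** the pin slid at a steady reading of about 7 N, or roughly 8–9 N allowing for the drift's weight on the sensor. The force fell to zero when the pin dropped.
- **Pin:** the scene camera showed brass inside the tray at about (0.525, 0.137, 0.018) m, and the bore was empty when I looked down through it.
- **Drift:** its handle axis is within about 0.5 mm of where it started. The flange and handle-top heights match the seated values.
- **Bystanders:** they look unmoved in the pictures, but I compared them by eye rather than measuring each one.

No check failed. The cameras disagreed by about 1–1.5 mm on the bore and handle positions. That is within the stated calibration, and I corrected for it by comparing the rod and bore in the same wrist picture.

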